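Raise the slant rack and lock it with its drop pin

TASK

The agar slopes have set, so stand the slant rack up: let its lock pin down from the parked position so that it rides on the index disc, then swing the rack up slowly (the red hand lever is there for it) until the pin falls into the notch, and stop there without forcing the rack against the pin. Let go with the rack held by the pin, and leave the dishes, the timer and the marker where they are.

Things in the scene. Friction and masses are not known exactly. Their poses are not given: they have to be found in the camera images.
- stand: Slant rack, fixed part: aluminium base plate 190 x 275 mm, white cheek plates. Origin on the bench below the middle of the rack, z up. The trunnion (swing axis) is parallel to this frame's y axis, 115 mm straight above the origin. Lock pin at y = +113.5 mm, hand lever at -y; the tube caps point to -x while the rack is down.
- rack (a joint): Swing angle of the rack with its eight capped tubes (about 1 kg), rad. 0: down on its rest bar, tubes 20 degrees above level; grows to 1.25 as the tubes stand up and the top of the lever moves to the stand's +x. It locks somewhere between 0.55 and 1.05 (see disc_rim). Heavy on the cap side: let go without the pin it sinks back to 0; 2 to 5 N at the lever grip moves it up.
- disc_rim (a point): Top of the rim of the index disc, under the pin, 170 mm above the bench (fixed point). The disc, radius 55 mm, 24 mm thick, is clamped on the trunnion and turns with the rack. Its one notch, between two brass jaws, is 19 mm wide and 16 mm deep. How it is clamped differs from day to day, so the angle at which the notch comes under the pin must be found by swinging.
- lever_grip (a point): Middle of the lever's red grip: a bar 24 mm in diameter, 70 mm long, parallel to the trunnion, 130 mm from its axis, at y = -155 mm in the stand's frame; the steel lever arm joins its inner end (y = -113 mm). At joint 0 the lever leans 0.50 rad from vertical to the stand's -x, at 1.0 as much to +x. The frame turns with the rack.
- pin_knob (a point): Middle of the yellow knob (30 mm in diameter, 40 mm tall) of the loose steel lock pin, upright in its bush; x axis along the pin's brass cross bar (54 mm long, 8 mm thick, its middle 34 mm lower). Height above the bench: parked 262 mm (bar lying across the two steel lugs), riding on the disc 256, locked 244 (it falls into the notch by its own weight till the knob sits on the lugs).
- bush (a point): Centre of the top of the steel bush block, 200 mm above the bench, axes as the stand's. The pin slides in its 18 mm hole. Two steel lugs, 24 mm tall, 16 mm along x, stand on it at y = 11 to 26 mm and -11 to -26 mm; the slot between them runs along x. With the cross bar turned to within about 25 degrees of x, the pin can sink from its parked height.
- pin: The lock pin: shank 16 mm in diameter, 106 mm long with the knob, about 0.16 kg. Origin at the centre of its foot, 86 mm below the middle of the knob; z up along the shank, x along the cross bar.
- dish_low_mid (a point): Middle of the lower of two stacked red culture dishes (each 90 mm in diameter, 15 mm tall), loose on the bench.
- dish_top_mid (a point): Middle of the upper dish, loose on the lower one.
- timer_mid (a point): Middle of a white timer, 60 x 78 x 22 mm, loose on the bench.
- marker_mid (a point): Middle of a marker pen lying on the bench, 140 mm long (x axis), 15 mm thick.
Not all that is in view belongs to the job. Leave any blue or green look-alike of the pin alone.

How it is judged:
By the outcome, as a careful person would: the job done as asked, in the order asked, and still so for the second after the job is handed in, with the robot touching nothing.
It also fails if it takes over 51 s, if anything falls off the work surface, if the arm or the gripper's body presses on something with over 40 N, if the wrist force passes 120 N, or if a joint passes its speed limit or range.

ROBOT

A 6-joint arm with a two-finger parallel gripper is mounted at the origin on the work surface. World frame = base frame: x ahead of the robot, y to its left, z up, the work surface at z = 0. Lengths are in m, angles in rad, forces in N, time in s.
With the tool pointing down it reaches from about 0.275 to 0.875 m from the base axis. Payload 12.5 kg.
Tool frame: the origin (TCP) lies at the very end of the fingers, on their centre line; the grasp point (between the pads) lies 19 mm behind it; z points along the fingers, y is the line along which they close (so a half turn about z gives the same grasp; the last joint's range is limited). The gripper opens to 85 mm and grips with 20 to 120 N. Pads are 22 mm wide; open, the fingers measure 114 mm over their backs; the gripper's body (76 mm by 85 mm) begins 54 mm behind the grasp point. The pads swing forward as they close: fully open they stand 13 mm farther back than shut.
Start: joints at [-1.408, 0.351, 1.652, -0, 1.139, -0.085], TCP at [0.135, -0.533, 0.209] pointing down, gripper open.
Joint ranges: [-2.75, 2.75], [-0.79, 2.1], [0.01, 2.65], [-1.57, 4.71], [0.07, 3.14], [-2.87, 2.87]. Speed limits (rad/s): [2.22, 2.22, 2.79, 3.14, 3.14, 3.14].

INTERFACE

Orientations are given as a 3x3 rotation matrix whose columns are the frame's x, y, z axes.
In Python, from bench import manip gives the robot as it stands. Calls block until the motion is done:
- manip.move_ptp(position, orientation): joint-space move of the TCP to a pose.
- manip.move_l(position, attitude=None, max_speed=0.15): straight line of the TCP; attitude=None keeps the orientation; max_speed is the mean speed in m/s.
- manip.move_j(angles): joint-space move.
- manip.set_gripper(opening, effort=None): opening from 0.0 (shut) to 1.0 (fully open); effort is the grip in N (None keeps the last); returns when the fingers have stopped.
- manip.dwell(seconds).
- manip.inverse_kinematics(position, orientation): joint angles nearest the present ones, or None.
- manip.grab_frame(name): name is "scene" or "top" or "wrist"; returns (picture, depth): 420x560x3 uint8, red, green, blue; 420x560 float32, m along the optical axis (not along the pixel's ray), 0 where there is no reading.
- manip.get_calibration(name): a dict with "camera_matrix" (3x3 intrinsics, pixels), "R" (3x3) and "t" (3): a world point X has camera coordinates R X + t. Camera axes: x right, y down, z forward; pixel columns grow to the right and rows downward; lengths in m; the calibration is good to about 2 mm. The wrist camera is an equidistant fisheye: a pixel r from the principal point sees the ray r / f radians off the axis. A picture is of the moment at which its call begins: read the wrist's pose just before it. get_calibration takes no time and is no camera call; for the wrist camera it gives the pose at the moment of the call.
A pose or a line that the arm cannot do raises manip.Unreachable and nothing moves.
- manip.sign_off(): hands the job in; it is judged then, once.
Trained networks look in the newest picture that a camera, given by its name, has taken for a name from the list of things; names that differ only in an ending like _2 or _b are one class to them, and where a whole thing is asked for, a point or a joint stands for the part that bears it (a point fixed in the world has none). Each returns a list of dicts, best first, with "confidence" (0 to 1); they miss things now and then, are a little off and sometimes report something else, mostly with a low value. They report only what shows in the picture. A call takes as long as a camera call. They do not tell look-alikes from the thing itself.
- manip.look_for(camera, name): "at" ([x, y, z] in m, in world coordinates, good to about 4 mm: the middle of the surface that is visible of it).
Readings, each from a call of its own:
- manip.current_time(): time.
- manip.current_qpos(): joint angles.
- manip.current_joint_vel(): joint speeds.
- manip.current_joint_torque(): joint torques, N m.
- manip.current_ee_pos(): TCP position.
- manip.current_tcp_rot(): TCP orientation.
- manip.current_force(): force on the tool from outside, world axes, zero at the start.
- manip.current_ft_torque(): the same for the moment, N m.
- manip.current_grip_width(): opening from 0.0 (shut) to 1.0 (fully open).
- manip.current_grip_force(): force on a finger pad.
Only numpy, scipy, OpenCV 4.12 (cv2) and the standard library are available. Lean on these libraries where they do the work, as an engineer would, in place of code of your own. Each camera call takes 0.05 s, during which the arm holds its last target. There are 200 camera calls.

## Working session

There is one attempt and no reset: what is moved stays moved. The work goes in short steps, each a Python script; the robot and the scene stay as the last script left them, time stands still between calls to the robot, and variables do not carry over. Pictures are saved under pics/ and viewed, at most 10 in all, crops included, and the job is handed in when it is done.

```bash
ls; mkdir -p pics; python3 - <<'E'
from bench import manip
import cv2,numpy as np
ims=[]
for c in ("scene","top"):
    p,d=manip.grab_frame(c); np.savez(f"pics/{c}0.npz",p=p,d=d); ims.append(p)
    cv2.imwrite(f"pics/{c}0.png",cv2.cvtColor(p,cv2.COLOR_RGB2BGR))
    for n in ("stand","rack","lever_grip","pin_knob","bush","pin","dish_top_mid","dish_low_mid","timer_mid","marker_mid"):
        print(c,n,[(np.round(r["at"],3).tolist(),round(r["confidence"],2)) for r in manip.look_for(c,n)][:4])
    k=manip.get_calibration(c); print(k)
print(manip.current_time())
E
```

```text
pics
scene stand [([0.562, -0.02, 0.112], 0.56)]
scene rack [([0.54, -0.083, 0.144], 0.83)]
scene lever_grip [([0.54, -0.078, 0.143], 0.87)]
scene pin_knob [([0.546, 0.047, 0.264], 0.85), ([0.388, 0.032, 0.086], 0.85), ([0.702, 0.123, 0.086], 0.8)]
scene bush [([0.558, -0.02, 0.114], 0.61)]
scene pin [([0.546, 0.046, 0.263], 0.84), ([0.7, 0.119, 0.089], 0.79), ([0.387, 0.037, 0.087], 0.6)]
scene dish_top_mid [([0.571, 0.166, 0.029], 0.91)]
scene dish_low_mid []
scene timer_mid [([0.705, -0.066, 0.021], 0.71)]
scene marker_mid [([0.539, -0.082, 0.142], 0.75), ([0.581, -0.343, 0.012], 0.62)]
{'camera_matrix': array([[513.58932752,   0.        , 279.54030139],
       [  0.        , 513.58932752, 195.86724467],
       [  0.        ,   0.        ,   1.        ]]), 'R': array([[-0.84557682,  0.53343255,  0.02120293],
       [ 0.35973889,  0.59869012, -0.7156522 ],
       [-0.39444616, -0.59751139, -0.69813492]]), 't': array([ 0.4534744 , -0.08541805,  1.51778004])}
top stand [([0.516, -0.057, 0.137], 0.88)]
top rack [([0.507, -0.081, 0.147], 0.62)]
top lever_grip [([0.512, -0.082, 0.146], 
[... 254 characters left out ...]
5), ([0.695, 0.106, 0.108], 0.55), ([0.375, 0.028, 0.105], 0.49)]
top dish_top_mid [([0.568, 0.161, 0.03], 0.92)]
top dish_low_mid [([0.702, -0.071, 0.019], 0.52)]
top timer_mid [([0.701, -0.068, 0.023], 0.94), ([0.515, -0.061, 0.133], 0.45)]
top marker_mid [([0.586, -0.346, 0.014], 0.83), ([0.517, -0.062, 0.135], 0.72)]
{'camera_matrix': array([[436.57958566,   0.        , 283.53882216],
       [  0.        , 436.57958566, 209.84131588],
       [  0.        ,   0.        ,   1.        ]]), 'R': array([[-0.13612078, -0.99067335,  0.00611945],
       [-0.97069678,  0.13213611, -0.20071825],
       [ 0.19803762, -0.03326206, -0.9796299 ]]), 't': array([0.07863328, 0.57250732, 1.03079851])}
1.1
```

View pics/scene0.png

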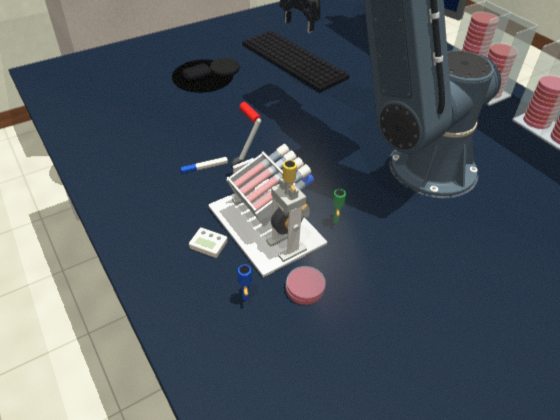

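View pics/top0.png

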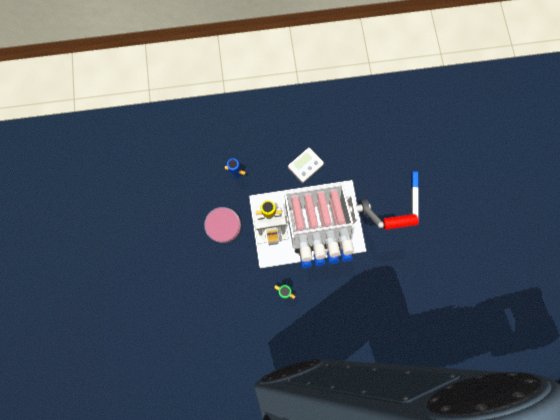

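The scene picture shows the stand at about (265,215), the yellow knob at (289,172), the red grip at (250,112) and blue and green decoys at (245,280) and (340,205). In the top view the knob is at (268,208), the grip at (400,222), the dishes at (222,225), the timer at (306,165) and the marker at (416,195). Next I'll measure the poses.

```bash
cat > h.py <<'E'
import numpy as np,cv2
from bench import manip
def cloud(p,d,K):
    h,w=d.shape;v,u=np.mgrid[:h,:w];M=K["camera_matrix"]
    c=np.stack([(u-M[0,2])/M[0,0]*d,(v-M[1,2])/M[1,1]*d,d],-1)
    return (c-K["t"])@K["R"]
E
python3 - <<'E'
from h import *
for c in("scene","top"):
    z=np.load(f"pics/{c}0.npz");p,d=z["p"],z["d"];X=cloud(p,d,manip.get_calibration(c))
    hsv=cv2.cvtColor(p,cv2.COLOR_RGB2HSV);H,S,V=[hsv[...,i].astype(int) for i in range(3)]
    ok=d>0
    red=((H<6)|(H>174))&(S>200)&(V>100)&ok&(X[...,2]>.1)&(X[...,1]<-.1)
    yel=(H>20)&(H<32)&(S>150)&(V>90)&ok&(X[...,2]>.235)
    bar=(H>10)&(H<32)&(S>70)&ok&(X[...,2]>.21)&(X[...,2]<.24)
    for n,m in(("red",red),("yel",yel),("bar",bar)):
        q=X[m]
        if len(q)<4: print(c,n,len(q));continue
        w,e=np.linalg.eigh(np.cov(q.T))
        print(c,n,len(q),q.mean(0).round(4),"min",q.min(0).round(3),"max",q.max(0).round(3),"ax",e[:,2].round(3))
    pl=ok&(X[...,2]>.003)&(X[...,2]<.02)&(S<60)&(V>120)&(np.abs(X[...,0]-.53)<.16)&(np.abs(X[...,1]+.05)<.2)
    r=cv2.connectedComponents(pl.astype(np.uint8))[1]
    b=np.bincount(r[r>0]);m=r==b.argmax();q=X[m]
    print(c,"plate",len(q),cv2.minAreaRect(q[:,:2].astype(np.float32)),np.median(q[:,2]))
    s=4 if c=="top" else 4
    if c=="scene": cr=p[140:270,200:345]
    else: cr=p[180:275,240:430]
    cv2.imwrite(f"pics/{c}_crop.png",cv2.cvtColor(cv2.resize(cr,None,fx=s,fy=s,interpolation=2),cv2.COLOR_RGB2BGR))
E
```

```text
scene red 142 [ 0.4932 -0.2251  0.2373] min [ 0.482 -0.261  0.228] max [ 0.501 -0.191  0.244] ax [ 0.031 -0.999  0.018]
scene yel 164 [0.5506 0.0489 0.2675] min [0.533 0.033 0.244] max [0.559 0.056 0.284] ax [-0.049 -0.069  0.996]
scene bar 40 [0.547  0.0542 0.2304] min [0.541 0.015 0.223] max [0.551 0.066 0.236] ax [ 0.007  0.996 -0.093]
scene plate 3196 ((0.5421129465103149, -0.05335931479930878), (0.1994376927614212, 0.2774904668331146), 1.172536849975586) 0.016320553660915543
top red 359 [ 0.4854 -0.2288  0.2371] min [ 0.475 -0.265  0.226] max [ 0.498 -0.195  0.243] ax [-0.006 -1.     0.013]
top yel 113 [0.5381 0.0382 0.2737] min [0.529 0.024 0.244] max [0.556 0.052 0.285] ax [-0.472 -0.101 -0.876]
top bar 42 [0.5426 0.0368 0.229 ] min [0.538 0.012 0.221] max [0.549 0.064 0.234] ax [-0.121 -0.992  0.022]
top plate 963 ((0.49956536293029785, 0.030326472595334053), (0.10426884144544601, 0.10479060560464859), 3.2387402057647705) 0.014540369165429926
```

View pics/scene_crop.png

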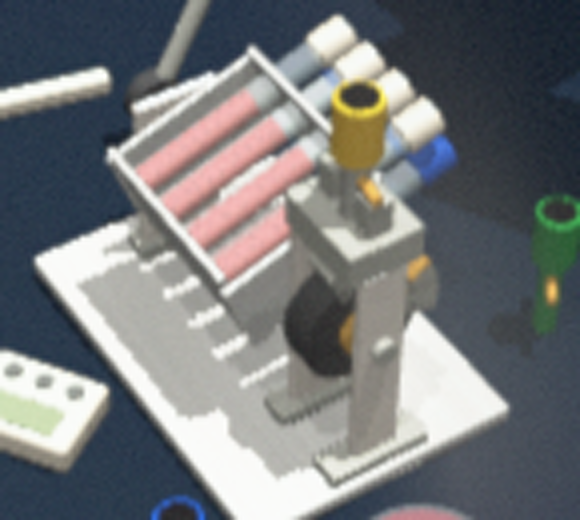

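View pics/top_crop.png

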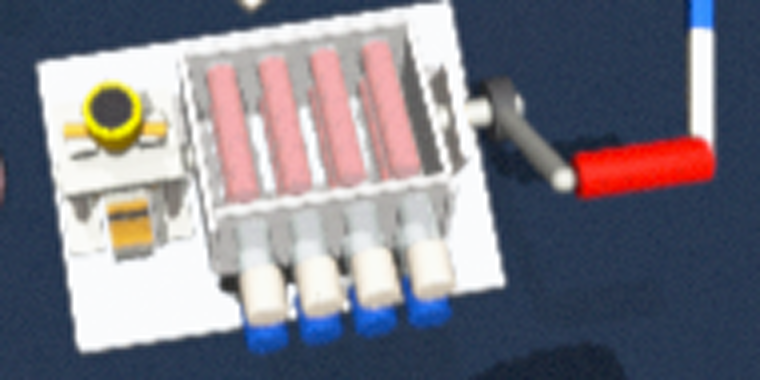

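The cross bar lies about 82° from world x, across the lugs. The stand origin is near (0.544, -0.075) with a yaw of about 1°, and the knob-to-grip spacing of 268 mm matches the data. Next I turn the pin and lower it.

```bash
cat >> h.py <<'E'
def down(a):  # tool pointing down, closing line at world angle a
    y=np.array([np.cos(a),np.sin(a),0]);z=np.array([0,0,-1.]);return np.column_stack([np.cross(y,z),y,z])
def knob():   # pixel centroid of the yellow knob, scene camera
    p,d=manip.grab_frame("scene");h=cv2.cvtColor(p,cv2.COLOR_RGB2HSV)
    m=cv2.inRange(h,(20,150,90),(32,255,255));m[:145]=0;m[205:]=0;m[:,:270]=0;m[:,310:]=0
    v,u=np.nonzero(m);return np.array([u.mean(),v.mean(),len(u)])
E
python3 - <<'E'
from h import *
T=lambda:round(manip.current_time(),2)
K=np.array([.544,.039]);turn=-np.deg2rad(81)
best=None
for a in np.linspace(-np.pi,np.pi,25):
    q=manip.inverse_kinematics([*K,.25],down(a));r=manip.inverse_kinematics([*K,.25],down(a+turn))
    if q is None or r is None: continue
    c=max(abs(q[5]),abs(r[5]))+ (10 if abs(abs(q[5]-r[5])-abs(turn))>.05 else 0)
    if best is None or c<best[0]: best=(c,a,q[5],r[5])
print(best);a=best[1]
print("knob",knob())
p=manip.current_ee_pos();manip.move_l([p[0],p[1],.36],max_speed=.3)
manip.move_ptp([*K,.34],down(a));manip.set_gripper(.75)
manip.move_l([*K,.250],max_speed=.15)
manip.set_gripper(0,effort=25);print("closed",T(),manip.current_grip_width(),manip.current_grip_force(),manip.current_force().round(1))
manip.move_l([*K,.2525],max_speed=.05)
print(manip.current_force().round(1),knob())
q=np.array(manip.current_qpos());q[5]+=best[3]-best[2];manip.move_j(q)
print("turned",T(),manip.current_force().round(1),manip.current_ft_torque().round(2),knob())
manip.move_l([*K,.2455],max_speed=.04);print("low",T(),manip.current_force().round(1),knob())
p,d=manip.grab_frame("scene");cv2.imwrite("pics/turn.png",cv2.cvtColor(cv2.resize(p[60:260,180:400],None,fx=3,fy=3,interpolation=2),cv2.COLOR_RGB2BGR))
E
```

```text
(np.float64(0.799192185955488), np.float64(0.7853981633974478), np.float64(-0.799192185955488), np.float64(0.6145245081599189))
knob [288.84023669 172.66863905 169.        ]
closed 5.8 0.3300223336429449 24.555985629558563 [-0.6  0.3  6. ]
[ 0.6  0.4 -1.9] [290.04395604 174.25274725  91.        ]
turned 7.38 [-0.5  0.5 -1. ] [0.   0.09 0.04] [288.47191011 172.71348315 178.        ]
low 7.74 [-0.1 -0.6 -1.7] [288.26900585 175.30409357 171.        ]
```

View pics/turn.png

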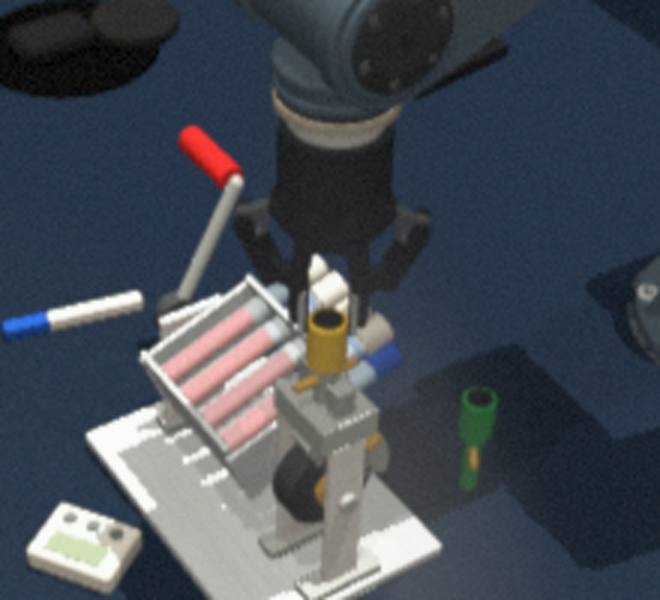

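The bar now lies along the slot at crop pixel (315,383). The fingers hold the knob and carry only the pin's weight. Next: release, then straddle the lever without clamping and swing slowly.

```bash
cat > swing.py <<'E'
from h import *
import json
yaw=.012;O=np.array([.5454,-.0745])
def tcp(th,off=.009):
    f=th-.5;lx=.13*np.sin(f)+off;ly=-.161
    return np.array([O[0]+lx*np.cos(yaw)-ly*np.sin(yaw),O[1]+lx*np.sin(yaw)+ly*np.cos(yaw),.115+.13*np.cos(f)-.019])
T=lambda:round(manip.current_time(),2)
E
python3 - <<'E'
from swing import *
manip.set_gripper(.6);manip.dwell(.15);k=knob();print("released",T(),k,manip.current_force().round(1))
p=manip.current_ee_pos();manip.move_l([p[0],p[1],.31],max_speed=.2);k=knob();print("riding",k)
json.dump(k.tolist(),open("k0.json","w"))
s=tcp(0,0)
manip.move_ptp([s[0],s[1],.31],down(yaw));manip.set_gripper(.5);f0=manip.current_force()
manip.move_l(s,max_speed=.15);print("at lever",T(),manip.current_grip_width(),(manip.current_force()-f0).round(1))
p,d=manip.grab_frame("scene");cv2.imwrite("pics/lever.png",cv2.cvtColor(cv2.resize(p[40:240,160:380],None,fx=3,fy=3,interpolation=2),cv2.COLOR_RGB2BGR))
E
```

```text
released 8.39 [288.1030303 175.4969697 165.       ] [0.4 0.2 0.6]
riding [287.9625  175.33125 160.     ]
at lever 11.07 0.499460431669608 [-0.4  0.1  0.4]
```

View pics/lever.png

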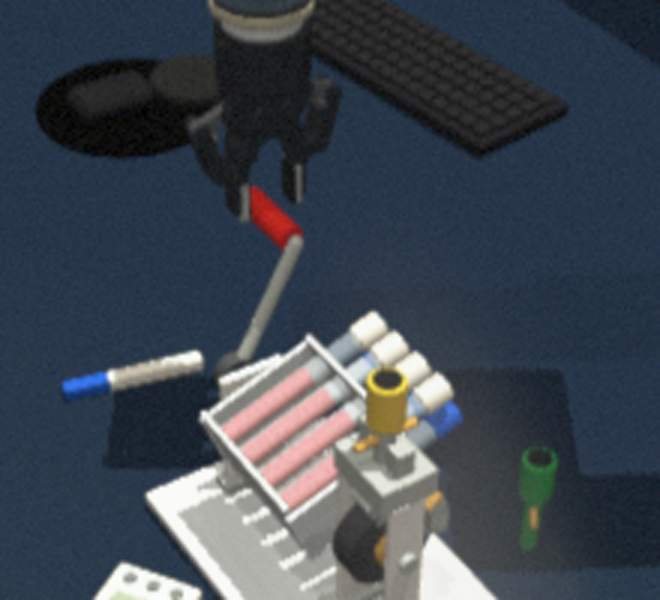

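The pin rides on the disc: the knob is 2.7 px lower, which is the expected 6 mm. The fingers straddle the red grip at crop pixel (270,215). Now I swing.

```bash
python3 - <<'E'
from swing import *
k0=np.array(json.load(open("k0.json")));f0=manip.current_force()
t=0;locked=False;i=0
manip.move_l(tcp(0),max_speed=.03);print(T(),(manip.current_force()-f0).round(1))
while t<1.12 and T()<45:
    t+=.04 if t<.44 else .013
    manip.move_l(tcp(t),max_speed=.025)
    f=manip.current_force()-f0;k=knob();i+=1
    if i%6==0: print(round(t,3),T(),f.round(1),(k-k0).round(1))
    if k[1]-k0[1]>3: locked=True;break
    if np.linalg.norm(f)>12: print("force");break
print("end",locked,round(t,3),T(),f.round(1),(k-k0).round(1));json.dump(t,open("t.json","w"))
p,d=manip.grab_frame("scene");cv2.imwrite("pics/end.png",cv2.cvtColor(cv2.resize(p[40:240,160:380],None,fx=3,fy=3,interpolation=2),cv2.COLOR_RGB2BGR))
E
```

```text
11.57 [-0.3 -0.9  0.7]
force
end False 0.2 13.62 [-6.8  1.8 12.9] [ 2.3 -1.1 15. ]
```

View pics/end.png

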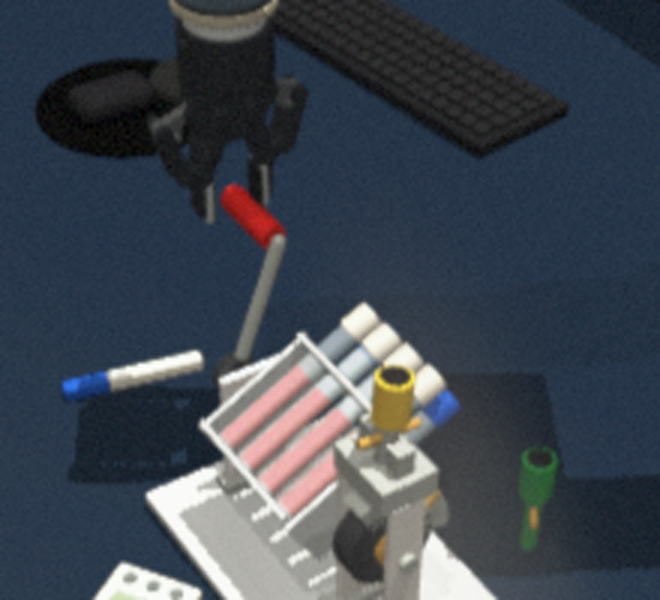

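The pin has tilted slightly in its bush under the disc's drag, and the grip moves with the right finger. The 13 N vertical force is odd, so I'll check it at rest.

```bash
python3 - <<'E'
from swing import *
for i in range(3): print(T(),manip.current_force().round(1),manip.current_ft_torque().round(2),manip.current_grip_width(),manip.current_ee_pos().round(4),tcp(.2).round(4));manip.dwell(.05)
for c in("scene","top"):
    p,d=manip.grab_frame(c);X=cloud(p,d,manip.get_calibration(c));h=cv2.cvtColor(p,cv2.COLOR_RGB2HSV)
    m=(cv2.inRange(h,(0,200,100),(6,255,255))|cv2.inRange(h,(174,200,100),(180,255,255)))>0
    m&=(d>0)&(X[...,2]>.1)&(X[...,1]<-.1);q=X[m];print(c,len(q),q.min(0).round(3),q.max(0).round(3),q.mean(0).round(4))
E
```

```text
13.67 [-6.2  2.3 12.1] [ 0.45  1.42 -0.06] 0.4989332953249898 [ 0.5179 -0.2358  0.2212] [ 0.5179 -0.2358  0.2202]
13.72 [-7.1  2.5 11.3] [ 0.49  1.39 -0.08] 0.4993822681196822 [ 0.5179 -0.2358  0.2212] [ 0.5179 -0.2358  0.2202]
13.77 [-6.9  1.2 11.7] [ 0.48  1.37 -0.07] 0.4970901245767415 [ 0.5179 -0.2358  0.2213] [ 0.5179 -0.2358  0.2202]
scene 158 [ 0.499 -0.263  0.232] [ 0.517 -0.192  0.252] [ 0.5096 -0.2244  0.245 ]
top 58 [ 0.491 -0.21   0.239] [ 0.514 -0.195  0.249] [ 0.5032 -0.2004  0.2446]
```

```bash
python3 - <<'E'
from swing import *
K=manip.get_calibration("scene")
def pr(X):
    c=K["R"]@np.array(X)+K["t"];u=K["camera_matrix"]@c;u=u[:2]/u[2];return ((u-[160,40])*3).round(0),u.round(1)
e=manip.current_ee_pos()
print("tip +x",pr(e+[.021,0,0])[0],"tip -x",pr(e-[.021,0,0])[0],"tip+6",pr(e+[.021,0,.0065])[0],pr(e+[-.021,0,.0065])[0])
for th in(.12,.16,.2):
    b=tcp(th,0)+[0,0,.019];print(th,"bar mid",pr(b)[0],"outer end",pr(b+[0,-.03,0])[0],"inner",pr(b+[0,.041,0])[0])
E
python3 - <<'E'
import cv2
a=cv2.imread("pics/end.png");cv2.imwrite("pics/endc.png",cv2.resize(a[100:280,120:360],None,fx=3,fy=3,interpolation=2))
E
```

```text
tip +x [212. 240.] tip -x [255. 225.] tip+6 [211. 233.] [255. 218.]
0.12 bar mid [252. 211.] outer end [235. 194.] inner [277. 236.]
0.16 bar mid [247. 211.] outer end [230. 194.] inner [272. 236.]
0.2 bar mid [242. 211.] outer end [225. 194.] inner [266. 236.]
```

View pics/endc.png

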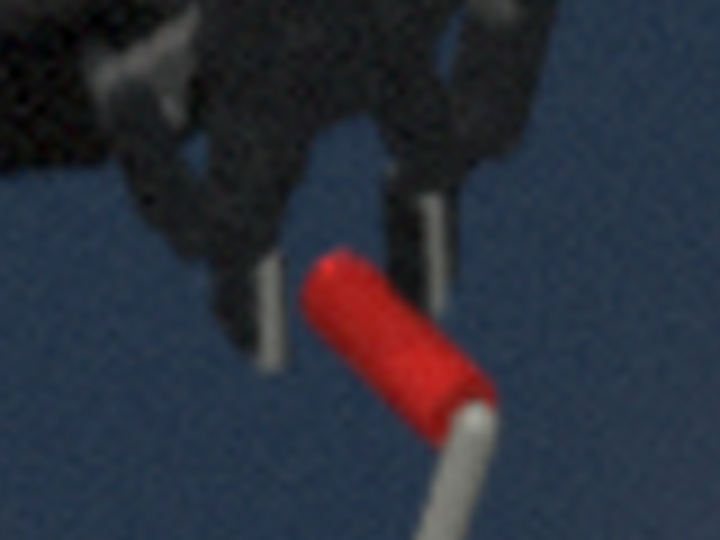

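The finger tips end at crop pixel (263,205), about 13 mm above the nominal TCP, so the tip was riding on the bar's upper flank. I'll back off, go 14 mm deeper and swing again.

```bash
python3 - <<'E'
from swing import *
k0=np.array(json.load(open("k0.json")));dz=np.array([0,0,-.014])
manip.move_l(tcp(.1),max_speed=.03);manip.move_l(tcp(0,0),max_speed=.04)
manip.move_l(tcp(0,0)+dz,max_speed=.05);f0=manip.current_force();k=knob();print(T(),f0.round(1),(k-k0).round(1))
t=0;locked=False;i=0
manip.move_l(tcp(0)+dz,max_speed=.03)
while t<1.12 and T()<44:
    t+=.04 if t<.44 else .013
    manip.move_l(tcp(t)+dz,max_speed=.025)
    f=manip.current_force()-f0;k=knob();i+=1
    if i%5==0: print(round(t,3),T(),f.round(1),(k-k0).round(1))
    if k[1]-k0[1]>3: locked=True;break
    if np.linalg.norm(f)>12: print("force");break
print("end",locked,round(t,3),T(),f.round(1),(k-k0).round(1));json.dump(t,open("t.json","w"))
p,d=manip.grab_frame("scene");cv2.imwrite("pics/end2.png",cv2.cvtColor(cv2.resize(p[40:240,160:380],None,fx=3,fy=3,interpolation=2),cv2.COLOR_RGB2BGR))
E
```

```text
15.67 [-0.5 -0.7 -0.1] [0.1 0.1 4. ]
0.2 18.16 [-2.7  0.7  3. ] [ 2.5 -1.1 18. ]
0.4 20.2 [-2.2  1.   0.8] [ 2.3 -1.3 21. ]
0.519 21.92 [-1.6  0.1  1.7] [ 0.7 -0.5 22. ]
0.584 23.42 [-1.   1.2  0.9] [ 3.2 -1.2 20. ]
0.649 24.92 [-1.1  1.1  1.3] [ 3.3 -1.2 17. ]
0.714 26.42 [-1.   0.4  0.2] [ 3.3 -1.1 19. ]
0.779 27.92 [-1.  1.  1.] [ 3.1 -0.8 18. ]
end True 0.805 28.52 [-0.4  0.7  1.5] [ 0.9  3.8 13. ]
```

View pics/end2.png

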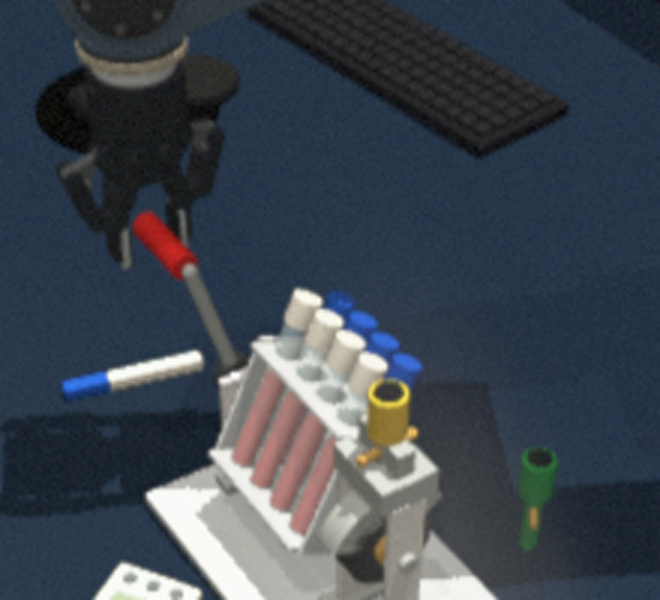

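The knob has dropped toward the lugs at crop pixel (388,412). I'll confirm the full depth, then lower the lever gently onto the pin.

```bash
python3 - <<'E'
from swing import *
k0=np.array(json.load(open("k0.json")));t=json.load(open("t.json"));dz=np.array([0,0,-.014])
manip.dwell(.1);k=knob();print(T(),(k-k0).round(1),manip.current_force().round(1))
if k[1]-k0[1]>3:
  for i in range(9):
    manip.move_l(tcp(t,.009-.002*(i+1))+dz,max_speed=.02)
    k=knob();print((k-k0).round(1),manip.current_force().round(1))
print(T())
E
```

```text
28.72 [ 1.   3.7 13. ] [-0.  -0.5 -0.2]
[ 0.8  4.  10. ] [-0.9 -0.   0.2]
[ 0.9  3.7 14. ] [-0.2  0.1 -0.6]
[ 0.9  3.9 13. ] [ 0.1  0.3 -0.1]
[ 0.8  3.8 11. ] [-0.4 -0.3 -0. ]
[ 1.   3.8 13. ] [-1.   0.4 -0.1]
[ 1.   3.8 13. ] [-0.1 -0.7 -0.4]
[ 1.   3.7 14. ] [0.9 0.2 0.7]
[ 0.9  3.8 13. ] [-0.6  0.4 -0.4]
[ 0.8  3.9 10. ] [ 0.5  0.9 -0.5]
31.42
```

```bash
python3 - <<'E'
from swing import *
K=manip.get_calibration("scene")
z=np.load("pics/scene0.npz")
for n,(p,d) in(("parked",(z["p"],z["d"])),("now",manip.grab_frame("scene"))):
    X=cloud(p,d,K);h=cv2.cvtColor(p,cv2.COLOR_RGB2HSV);m=cv2.inRange(h,(20,150,90),(32,255,255));m[:145]=0;m[205:]=0;m[:,:270]=0;m[:,310:]=0
    m=(m>0)&(d>0)&(X[...,2]>.2);c=cv2.connectedComponentsWithStats(m.astype(np.uint8))
    j=1+c[2][1:,4].argmax();q=X[c[1]==j];print(n,c[2][1:].tolist(),c[3][j].round(1),q.mean(0).round(4),np.percentile(q[:,2],[2,10,50,90,98]).round(4))
    if n=="now": cv2.imwrite("pics/pin.png",cv2.cvtColor(cv2.resize(p[155:225,255:325],None,fx=8,fy=8,interpolation=2),cv2.COLOR_RGB2BGR))
E
```

```text
parked [[283, 163, 13, 19, 170]] [288.9 172.5] [0.5506 0.0489 0.2671] [0.2458 0.2505 0.2683 0.2816 0.2837]
now [[283, 168, 13, 20, 173], [281, 193, 1, 1, 1]] [288.9 179. ] [0.5502 0.0498 0.2492] [0.2283 0.2317 0.2504 0.264  0.2663]
```

View pics/pin.png

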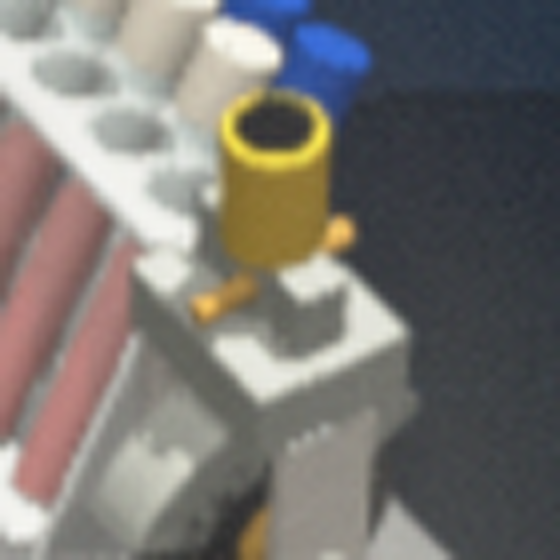

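The knob has dropped 17.9 mm from parked (18 expected) and sits on the lugs at crop pixel (275,250), so the rack is locked. Forces are near zero. Centre the fingers, lift clear, verify and sign off.

```bash
python3 - <<'E'
from swing import *
k0=np.array(json.load(open("k0.json")));t=json.load(open("t.json"));dz=np.array([0,0,-.014])
a=tcp(t,-.001)+dz
manip.move_l(a,max_speed=.03);print(manip.current_force().round(1))
manip.move_l(a+[0,0,.03],max_speed=.06);print(manip.current_force().round(1))
manip.move_l(a+[0,0,.15],max_speed=.15);manip.dwell(.3)
k=knob();print(T(),(k-k0).round(1),manip.current_force().round(1))
for n in("dish_top_mid","timer_mid","marker_mid","lever_grip"):
    print(n,[(np.round(r["at"],3).tolist(),round(r["confidence"],2)) for r in manip.look_for("scene",n)][:2])
if k[1]-k0[1]>3: print(manip.sign_off())
E
```

```text
[0.2 0.2 0. ]
[-0.4 -0.  -0.3]
33.83 [0.9 3.7 9. ] [ 0.5 -0.6 -0. ]
dish_top_mid [([0.573, 0.165, 0.029], 0.6)]
timer_mid [([0.704, -0.069, 0.023], 0.86), ([0.558, -0.077, 0.158], 0.29)]
marker_mid [([0.583, -0.342, 0.011], 0.62), ([0.563, -0.025, 0.104], 0.59)]
lever_grip [([0.557, -0.076, 0.159], 0.74)]
the job is handed in; nothing more can be done
None
```

The rack is standing up, held by the fully seated pin, with the robot clear of it and the dishes, timer and marker where they were; I handed the job in at about 34 s, after one restart of the swing because the fingers first rode up on the lever grip.

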